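# Clear the glue press and clamp the next house

### The arm

A 7-joint arm with a two-finger parallel gripper is mounted at the origin on a cart in front of the work surface, level with it; the furniture and walls round the work are solid. World frame = base frame: x ahead of the robot, y to its left, z up, the work surface at z = 0. Lengths are in m, angles in rad, forces in N, time in s.
With the tool pointing down it reaches from about 0.425 to 0.825 m from the base axis. Payload 3.6 kg.
Tool frame: the origin (TCP) lies on the mounting face of the last link; the fingertips stand 186 mm ahead of it and the grasp point (between the pads) lies 167 mm ahead of it; y points along the fingers, z is the direction in which the jaws open and shut, and the axes are right-handed (so a half turn about y gives the same grasp; the last joint's range is limited). The gripper opens to 93 mm and grips with 3 to 60 N. Pads are 15 mm wide; open, the fingers measure 128 mm over their backs; the gripper's body (75 mm by 188 mm) begins 65 mm behind the grasp point.
Start: joints at [-1.292, 0.615, -0.013, 1.423, 0.008, 1.103, -0.04], TCP at [0.196, 0.62, 0.405] pointing down, gripper open.
Joint ranges: [-3.12, 3.12], [-0.3, 2.06], [-1.34, 1.32], [0.26, 2.42], [-1.36, 4.5], [0.01, 1.98], [-2.84, 2.84]. Speed limits (rad/s): [2.79, 2.79, 3.14, 3.14, 3.14, 3.14, 3.14].

### API

Orientations are given as a rotation vector (axis times angle).
In Python, from station import get_state, get_image, job_done gives the robot as it stands.
- The arm moves only by the tool drive_tool, never from a script. Its argument "plan" is one flat list of numbers, 7 for each row, row after row: the closure, from 0 (fully open) to 1 (shut), then the shift along the world's x, y, z in cm, then the turn, a rotation vector about the world's x, y, z in rad. In form: [jaw, x, y, z, rx, ry, rz, jaw, x, y, z, rx, ry, rz, ...]. A call has 1 to 10 rows; each row shifts and turns the commanded pose from where the row before left it; what a row does not reach is not made up. A row lasts 1/12 s, in which the tool goes at most 41.7 mm and 7.16 degrees, less where a joint would pass 70% of its speed; a pose out of reach is approached as far as the arm can. A call is refused whole if a number of a shift passes 4.17 or a number of a turn 0.125, either way. A call with a gripper value outside its range is refused whole. The fingers move at their own pace and stop on an object; the grip force is fixed at half the most. Time passes only in rows, so rows that do not move let the fingers close. It gives the time, the measured TCP pose, the force and the opening at its end, in the units of the state.
- get_state(): the state, without advancing time (a new reading comes with each control period).
- get_image(name): name is "scene" or "top" or "wrist"; returns a dict with "image" (420x560x3 uint8, red, green, blue), "fx", "fy", "cx", "cy" (pixels), "origin" and "orientation" of the camera in the world. Camera axes: x right, y down, z forward; pixel columns grow to the right and rows downward; lengths in m; the calibration is good to about 2 mm. A picture is of the moment at which its call begins. There is no depth.
- job_done(): hands the job in, once; it reports no verdict.
The state is a dict: "clock": time; "joints": joint angles; "dq": joint speeds; "joint_efforts": joint torques, N m; "ee_pos": TCP position; "eef_rot": TCP orientation; "contact_force": force on the tool from outside, world axes, zero at the start; "ft_torque": the same for the moment, N m; "finger_gap": finger opening in m.
Only numpy, scipy, OpenCV 4.12 (cv2) and the standard library are available. Lean on these libraries where they do the work, as an engineer would, in place of code of your own. Each camera call takes 0.05 s, during which the arm holds its last target.

### The job

Clear the glue press for its next cycle: move the two finished wooden houses (the ones with a roof) from the long catch tray into the grey tote, leaving the block without a roof in the tray and the lever up meanwhile. Then clamp the house that sits in the press by pushing the press's spring-loaded lever down with the gripper until it is level, never on to its bottom stop, and keep it level: the program finishes while still holding the lever down.

Things in the scene. Friction and masses are not known exactly. Their poses are not given: they have to be found in the camera images.
- house_a_mid (a point): Finished wooden toy house, standing in the catch tray at the start: a block 24 (its x) by 36 (its y) by 22 mm high with a gable roof on top, ridge along its y, 34 mm high in all, 30 g. The point is its centre, 17 mm above its underside. Grip it across the 24 mm, on the upright walls of the lower 22 mm.
- house_b_mid (a point): The other finished wooden house, the same as the first (centre, 17 mm above its underside).
- bare_block_mid (a point): Block without a roof, standing in the same tray among the houses: 24 (x) by 36 (y) by 22 mm high, plain wood, flat on top. The point is its centre, 11 mm above its underside. It stays in the tray. The three stand in any order along the tray, about 80 mm apart, the long sides of all three roughly across the tray.
- tray_floor (a point): Centre of the upper face of the floor of the steel catch tray, which is joined to the left side of the press (as seen from the robot) and lies flat on the table. Inside 290 (x, along the tray) by 102 mm (y), floor 4 mm above the table, walls 14 mm high above the floor.
- tote: Loose grey open-topped box, 0.8 kg, to the left of the catch tray. Origin: centre of its underside; outside 160 (x) by 140 (y) by 42 mm high (z), walls and floor 4 mm, a rim 4 mm wider all round at the top.
- lever_pivot (a point): Axis of the press's lever, 185 mm above the table, in the column at the back of the press; its x is horizontal and points from the front to the back of the press, its y is the direction of the pivot pin. The lever runs from here 200 mm towards the robot (-x).
- lever_pad (a point): Centre of the upper face of the flat black push pad at the front end of the lever: 60 mm along the lever, 64 mm across, 14 mm thick, free on every side. It lies 170 mm from the pivot along the lever and 7 mm above the lever's centre line; its z is square to the pad's upper face. With the lever up it is about 273 mm above the table and the pad slopes 29 degrees, its front edge (nearest the robot) highest; with the lever level it is 192 mm above the table.
- lever (a joint): Turn of the press's lever in rad: 0 = up (where its spring keeps it, 0.5 rad above level), grows as the pad is pressed down, 0.5 = level, 0.85 = bottom stop. The spring always pushes it up: at the pad it takes about 4 N to start it, 10 N to hold it level, 16 N at the bottom stop. A thin pointer at the pivot, on the right side, stands upright midway between two pegs when the lever is level.

How it is judged:
On the way, in this order (a step that is already met when the one before it is completed fails the run):
1. both houses lie in the tote, let go, the roofless block is in the tray, and the lever is still up (x of house_a_mid in the frame of tote between -0.076 and 0.076 m and y of house_a_mid in the frame of tote between -0.066 and 0.066 m and z of house_a_mid in the frame of tote between 0.005 and 0.05 m and contact force between the fingers and house_a below 0.1 N and x of house_b_mid in the frame of tote between -0.076 and 0.076 m and y of house_b_mid in the frame of tote between -0.066 and 0.066 m and z of house_b_mid in the frame of tote between 0.005 and 0.05 m and contact force between the fingers and house_b below 0.1 N and angle between tote's own z axis and vertical below 0.2 rad and x of bare_block_mid in the frame of tray_floor between -0.149 and 0.149 m and y of bare_block_mid in the frame of tray_floor between -0.055 and 0.055 m and z of bare_block_mid in the frame of tray_floor between 0 and 0.035 m and value of joint lever below 0.1 rad), for 0.2 s.
2. the robot holds the lever level (value of joint lever between 0.42 and 0.58 rad and velocity of joint lever between -0.1 and 0.1 rad/s and contact force between any of the fingers, the arm and lever above 3 N), for 0.5 s.
At the end, for the whole second after the job is handed in: Both roofed houses are in the tote, which stands upright, the roofless block is in the catch tray, and the robot is pushing on the lever (more than 3 N), which stands still at level, 0.5 rad within 0.08 rad (about 13 mm at the pad) (all of step 2 and x of house_a_mid in the frame of tote between -0.076 and 0.076 m and y of house_a_mid in the frame of tote between -0.066 and 0.066 m and z of house_a_mid in the frame of tote between 0.005 and 0.05 m and contact force between the fingers and house_a below 0.1 N and x of house_b_mid in the frame of tote between -0.076 and 0.076 m and y of house_b_mid in the frame of tote between -0.066 and 0.066 m and z of house_b_mid in the frame of tote between 0.005 and 0.05 m and contact force between the fingers and house_b below 0.1 N and angle between tote's own z axis and vertical below 0.2 rad and x of bare_block_mid in the frame of tray_floor between -0.149 and 0.149 m and y of bare_block_mid in the frame of tray_floor between -0.055 and 0.055 m and z of bare_block_mid in the frame of tray_floor between 0 and 0.035 m); the arm keeps its last pose, push and grip.
It fails at once if the lever is pushed on to its bottom stop (value of joint lever above 0.78 rad).
It fails at once if the lever is pressed while a house is still outside the tote (value of joint lever above 0.35 rad and not (x of house_a_mid in the frame of tote between -0.076 and 0.076 m and y of house_a_mid in the frame of tote between -0.066 and 0.066 m and z of house_a_mid in the frame of tote between 0.005 and 0.05 m and x of house_b_mid in the frame of tote between -0.076 and 0.076 m and y of house_b_mid in the frame of tote between -0.066 and 0.066 m and z of house_b_mid in the frame of tote between 0.005 and 0.05 m)).
It also fails if it takes over 72 s, if anything falls off the work surface, if the arm or the gripper's body presses on something with over 40 N, if the wrist force passes 120 N, or if a joint passes its speed limit or range.

## Working session

There is one attempt and no reset: what is moved stays moved. The work goes in short steps, Python scripts to look and compute and a tool call to move; the robot and the scene stay as the last step left them, time stands still between calls to the robot, and variables do not carry over. Pictures are saved under pics/ and viewed, and the job is handed in when it is done.

Besides the shell and the picture viewer there is one more tool, called after "Emit:" as name(argument=value, ...) on one line, values as JSON. drive_tool: Moves the arm, as the interface text tells. Its arguments: {"type":"object","properties":{"plan":{"type":"array","items":{"type":"number"}}},"required":["plan"]}

```bash
mkdir -p pics
cat > h.py <<'E'
import numpy as np,cv2
from station import get_state,get_image
from scipy.spatial.transform import Rotation as R
def snap(n,f):
    d=get_image(n); cv2.imwrite(f'pics/{f}.png',cv2.cvtColor(d['image'],cv2.COLOR_RGB2BGR))
    np.savez(f'pics/{f}.npz',**{k:np.asarray(v) for k,v in d.items() if k!='image'}); return d
def cam(f):
    d=np.load(f'pics/{f}.npz'); o=d['orientation']; Rm=o if o.shape==(3,3) else R.from_rotvec(o).as_matrix()
    return d,Rm
def ray(f,u,v):
    d,Rm=cam(f); r=Rm@np.array([(u-d['cx'])/d['fx'],(v-d['cy'])/d['fy'],1]); return d['origin'],r/np.linalg.norm(r)
def atz(f,u,v,z):
    o,r=ray(f,u,v); return o+r*(z-o[2])/r[2]
def proj(f,p):
    d,Rm=cam(f); q=Rm.T@(np.array(p)-d['origin']); return d['fx']*q[0]/q[2]+d['cx'],d['fy']*q[1]/q[2]+d['cy']
def tri(*l):
    A=np.zeros((3,3));b=np.zeros(3);rs=[ray(*x) for x in l]
    for o,r in rs: M=np.eye(3)-np.outer(r,r);A+=M;b+=M@o
    p=np.linalg.solve(A,b); return p,[np.linalg.norm((np.eye(3)-np.outer(r,r))@(p-o)) for o,r in rs]
E
python3 - <<'E'
from h import *
print(get_state())
for n in('scene','top','wrist'):
    d=snap(n,n+'0'); print(n,d['fx'],d['fy'],d['cx'],d['cy'],d['origin'],d['orientation'])
E
```

```text
{'clock': 0.0, 'joints': array([-1.2915487 ,  0.61587923, -0.01262943,  1.42489299,  0.00811207,
        1.10338863, -0.04044225]), 'dq': array([ 0.00135213,  0.00022746, -0.00223441,  0.00156002,  0.000665  ,
       -0.00030384, -0.00019061]), 'joint_efforts': array([ 7.12720757e-04, -4.58944273e+01,  2.09782929e-01, -1.65734965e+01,
       -6.09833258e-02,  2.06092244e-02,  2.31891818e-04]), 'ee_pos': array([0.19553847, 0.61955488, 0.40360846]), 'eef_rot': array([-1.55994505,  0.24028675, -0.23974318]), 'contact_force': array([-0.3568002 , -0.52947133,  0.8994643 ]), 'ft_torque': array([-0.04280473, -0.00612182, -0.014311  ]), 'finger_gap': 0.09270159559050019}
scene 392.17741083012845 392.17741083012845 283.2113699246718 209.88652931554464 [ 0.06361049 -0.52560953  0.54286746] [-1.91949288  0.72029177 -0.43454538]
top 409.84278575235226 409.84278575235226 281.3597446478615 200.16399843289517 [0.46043446 0.08820772 1.10851881] [-2.17796655  2.18607073 -0.08923738]
wrist 372.9112999714262 372.9112999714262 280.23088492907596 213.63901379102424 [0.12802658 0.64230005 0.38489687] [2.35916895 1.73089366 0.21756213]
```

View pics/scene0.png

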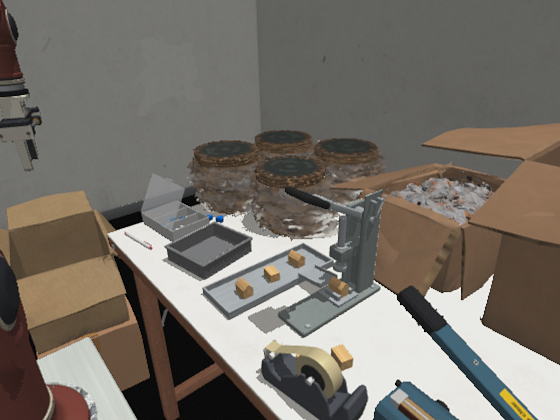

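View pics/top0.png

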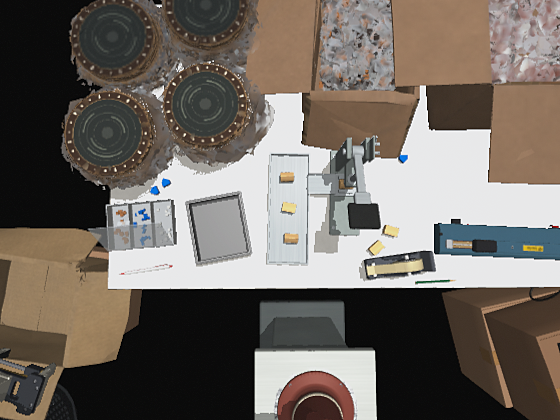

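View pics/wrist0.png

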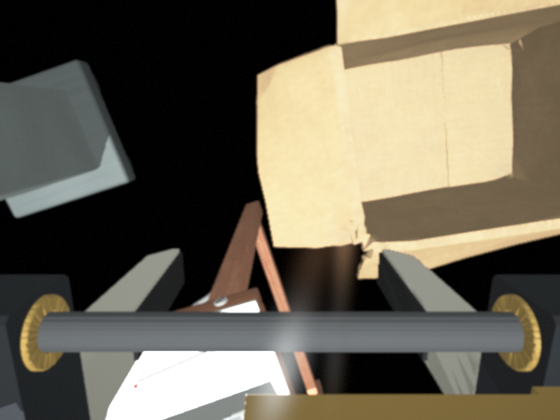

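The top view shows three parts in the tray at about (287,177), (288,208) and (290,239). The tote is at (218,228) and the pad at (364,216). I'll enlarge the tray.

Run:
```python
from h import *
a=cv2.imread('pics/top0.png')[140:275,175:395]; cv2.imwrite('pics/topz.png',cv2.resize(a,None,fx=3.6,fy=3.6,interpolation=cv2.INTER_CUBIC))
a=cv2.imread('pics/scene0.png')[175:345,150:400]; cv2.imwrite('pics/scz.png',cv2.resize(a,None,fx=3.2,fy=3.2,interpolation=cv2.INTER_CUBIC))
```

```text
(no output)
```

View pics/topz.png

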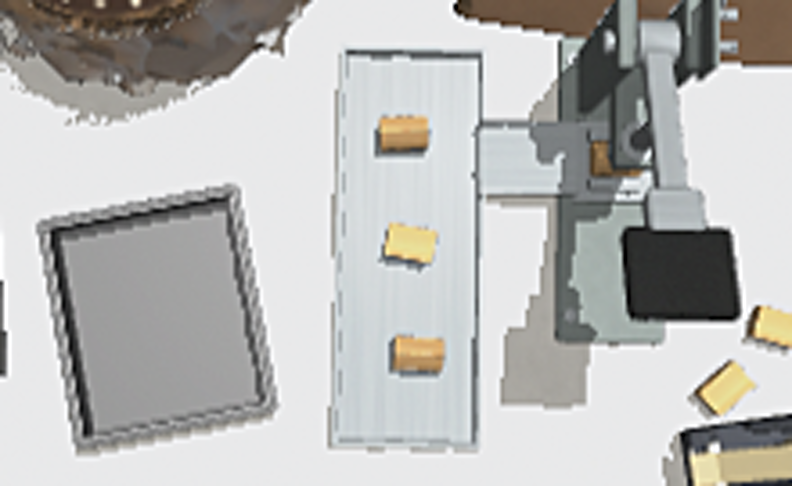

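View pics/scz.png

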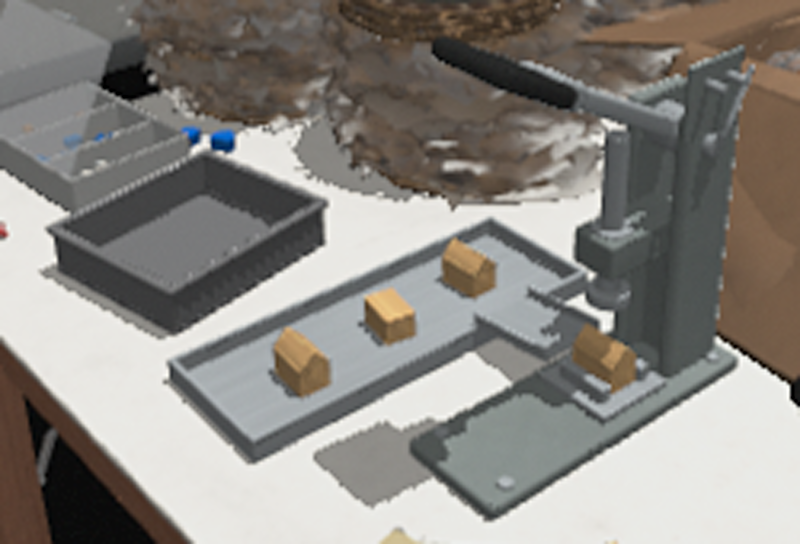

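Run:
```python
from h import *
T=lambda x,y:('top0',(x+.5)/3.6-.5+175,(y+.5)/3.6-.5+140)
S=lambda x,y:('scene0',(x+.5)/3.2-.5+150,(y+.5)/3.2-.5+175)
for n,t,s in [('far ridge',(404,133),(474,252)),('near ridge',(418,354),(306,342)),('bare top',(411,243),(390,303)),
 ('tray corner far L',(343,51),(490,220)),('tray near L',(331,447),(170,367)),('tray near R',(478,447),(257,452)),
 ('tote nearR?',(270,404),(172,318)),('tote farR',(236,185),(325,203)),('tote farL',(38,223),(207,153)),('tote nearL',(80,448),(52,231)),
 ('pad mid',(682,274),(505,72))]:
    p,e=tri(T(*t),S(*s)); print(n,p.round(4),np.round(e,4), 'top@.02',atz(*T(*t),.02).round(3))
```

```text
far ridge [0.6103 0.0693 0.0332] [0.0023 0.0023] top@.02 [0.61  0.071 0.02 ]
near ridge [0.4484 0.0603 0.0342] [0.002 0.002] top@.02 [0.447 0.061 0.02 ]
bare top [0.5281 0.0657 0.0267] [0.0002 0.0002] top@.02 [0.528 0.066 0.02 ]
tray corner far L [0.6733 0.1156 0.0159] [0.0005 0.0005] top@.02 [0.672 0.116 0.02 ]
tray near L [0.3795 0.1247 0.0116] [0.0012 0.0012] top@.02 [0.379 0.125 0.02 ]
tray near R [0.3786 0.0163 0.0081] [0.0009 0.0009] top@.02 [0.379 0.018 0.02 ]
tote nearR? [0.4099 0.1703 0.0141] [0.0004 0.0004] top@.02 [0.411 0.17  0.02 ]
tote farR [0.5685 0.1944 0.0388] [0.0018 0.0018] top@.02 [0.572 0.195 0.02 ]
tote farL [0.5435 0.3372 0.0369] [0.0007 0.0007] top@.02 [0.544 0.341 0.02 ]
tote nearL [0.382  0.3039 0.0384] [0.0017 0.0017] top@.02 [0.379 0.308 0.02 ]
pad mid [ 0.4945 -0.0835  0.2677] [0.0001 0.0001] top@.02 [ 0.505 -0.134  0.02 ]
```

Run:
```python
from h import *
s=get_state(); print(R.from_rotvec(s['eef_rot']).as_matrix().round(3))
d,Rm=cam('wrist0'); M=R.from_rotvec(s['eef_rot']).as_matrix()
print('cam in tool',(M.T@(d['origin']-s['ee_pos'])).round(4)); print((M.T@Rm).round(3))
print('drum rim',tri(('top0',207,150),('scene0',289,186)))
```

```text
[[ 0.954 -0.001  0.301]
 [-0.301 -0.002  0.954]
 [ 0.    -1.    -0.002]]
cam in tool [-0.0713  0.019   0.0013]
[[-0.     0.968  0.252]
 [ 0.002 -0.252  0.968]
 [ 1.     0.001 -0.001]]
drum rim (array([0.68818399, 0.24074324, 0.13375913]), [np.float64(0.03689182997806222), np.float64(0.0368918299780623)])
```

Emit:
drive_tool(plan=[0.3, 1.86, -3.08, 0, 0, 0, -0.0703, 0.3, 1.86, -3.08, 0, 0, 0, -0.0703, 0.3, 1.86, -3.08, 0, 0, 0, -0.0703, 0.3, 1.86, -3.08, 0, 0, 0, -0.0703, 0.3, 1.86, -3.08, 0, 0, 0, -0.0703, 0.3, 1.86, -3.08, 0, 0, 0, -0.0703, 0.3, 1.86, -3.08, 0, 0, 0, -0.0703, 0.3, 1.86, -3.08, 0, 0, 0, -0.0703, 0.3, 1.86, -3.08, 0, 0, 0, -0.0703])

```text
clock: 0.9
ee_pos: [0.3635, 0.3409, 0.4047]
eef_rot: [-1.443, 0.735, -0.734]
contact_force: [-0.5, -0.3, -0.2]
finger_gap: 0.065
```

Emit:
drive_tool(plan=[0.3, 1.86, -3.08, 0, 0, 0, -0.0703, 0.3, 1.86, -3.08, 0, 0, 0, -0.0703, 0.3, 1.86, -3.08, 0, 0, 0, -0.0703, 0.3, 1.86, -3.08, 0, 0, 0, -0.0703, 0.3, 1.86, -3.08, 0, 0, 0, -0.0703, 0.3, 1.86, -3.08, 0, 0, 0, -0.0703, 0.3, 1.86, -3.08, 0, 0, 0, -0.0703, 0.3, 1.86, -3.08, 0, 0, 0, -0.0703, 0.3, 1.86, -3.08, 0, 0, 0, -0.0703, 0.3, 0, 0, 0, 0, 0, 0])

```text
clock: 1.73
ee_pos: [0.5329, 0.0575, 0.4051]
eef_rot: [-1.204, 1.214, -1.227]
contact_force: [-0.6, -0.7, 1.0]
finger_gap: 0.065
```

Run:
```python
from h import *
snap('wrist','w1');s=get_state();print(s['joints'].round(2),s['ee_pos'],s['contact_force'],s['finger_gap']); print(R.from_rotvec(s['eef_rot']).as_matrix().round(3))
```

```text
[-0.43  0.46  0.4   1.77 -0.21  0.96  0.05] [0.53161471 0.06109789 0.40470213] [-0.13331716  0.10399598 -0.46824976] 0.06478163992450672
[[-0.009  0.001  1.   ]
 [-1.    -0.003 -0.009]
 [ 0.003 -1.     0.001]]
```

View pics/w1.png

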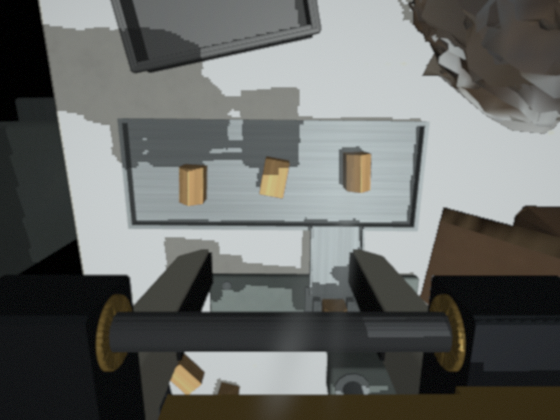

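Wrist view: near house at (192,185), bare block at (274,178), far house at (357,172). I'll enlarge the image to read the edges.

Run:
```python
from h import *
a=cv2.imread('pics/w1.png')
b=[cv2.resize(a[140:220,x-33:x+34],None,fx=6,fy=6,interpolation=cv2.INTER_CUBIC) for x in(192,357)]
cv2.imwrite('pics/w1z.png',cv2.hconcat(b)[:,:800])
```

```text
(no output)
```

View pics/w1z.png

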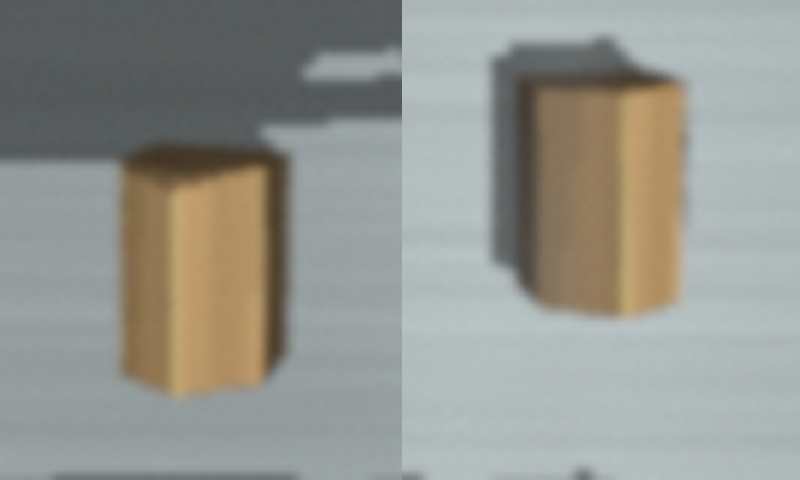

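Run:
```python
from h import *
N=lambda x,y:(159+(x+.5)/6-.5,140+(y+.5)/6-.5)
F=lambda x,y:(324+(x-402+.5)/6-.5,140+(y+.5)/6-.5)
T=lambda x,y:('top0',(x+.5)/3.6-.5+175,(y+.5)/3.6-.5+140)
S=lambda x,y:('scene0',(x+.5)/3.2-.5+150,(y+.5)/3.2-.5+175)
for n,G,a,b,sa,sb in(('near',N,(172,185),(177,395),(290,329),(322,355)),('far',F,(627,88),(624,315),(455,240),(492,263))):
  P=[atz('w1',*G(*q),.038) for q in(a,b)]; print(n,P,np.linalg.norm(P[1]-P[0]),(P[0]+P[1])/2)
  d=P[0]-P[1]; print(' yaw',np.arctan2(-d[0],d[1]))
  print(' tri',[tri(('w1',*G(*q)),S(*s)) for q,s in((a,sa),(b,sb))])
  # eave outline
for G,q in((N,(122,270)),(N,(266,270)),(F,(537,190)),(F,(684,190))): print(atz('w1',*G(*q),.026))
d,Rm=cam('w1');print(d['origin'])
for f in('scene0',): print(proj(f,[.61,.069,.038]),proj(f,[.448,.062,.038]))
```

```text
near [array([0.44633001, 0.07857621, 0.038     ]), array([0.44447012, 0.04487723, 0.038     ])] 0.033750272079222925 [0.44540007 0.06172672 0.038     ]
 yaw -0.055135264143607976
 tri [(array([0.44747744, 0.07726729, 0.03647469]), [np.float64(0.0018628578418208273), np.float64(0.0018628578418208195)]), (array([0.44649881, 0.04204537, 0.03474876]), [np.float64(0.003506036738604087), np.float64(0.0035060367386040617)])]
far [array([0.60851046, 0.09124522, 0.038     ]), array([0.6095411 , 0.05546391, 0.038     ])] 0.03579614979414189 [0.60902578 0.07335457 0.038     ]
 yaw 0.02879608607486478
 tri [(array([0.61071459, 0.08995318, 0.03397237]), [np.float64(0.0015364842031292817), np.float64(0.0015364842031293392)]), (array([0.61336806, 0.05238226, 0.02963397]), [np.float64(0.00227998256430358), np.float64(0.002279982564303693)])]
[0.43410633 0.06306314 0.026     ]
[0.45755632 0.06271549 0.026     ]
[0.59724565 0.07376754 0.026     ]
[0.62103522 0.07341785 0.026     ]
[0.53288421 0.12888906 0.38588207]
(np.float64(296.79901848373123), np.float64(251.9254932983712)) (np.float64(243.6491539515478), np.float64(279.87681093898226))
```

Emit:
drive_tool(plan=[0.3, 2.6, 0.4, 0, 0, 0, 0.01, 0.3, 2.6, 0.4, 0, 0, 0, 0.01, 0.3, 2.5, 0.4, -2, 0, 0, 0, 0.3, 0, 0, -4, 0, 0, 0, 0.3, 0, 0, -4, 0, 0, 0, 0.3, 0, 0, -4, 0, 0, 0, 0.3, 0, 0, -2, 0, 0, 0, 0.3, 0, 0, 0, 0, 0, 0, 0.3, 0, 0, 0, 0, 0, 0])

```text
clock: 2.53
ee_pos: [0.607, 0.0787, 0.2439]
eef_rot: [-1.221, 1.196, -1.192]
contact_force: [0.3, -0.3, 0.9]
finger_gap: 0.065
```

Run:
```python
from h import *
snap('wrist','w2');s=get_state();print(s['joints'].round(2),s['ee_pos'],s['contact_force'],s['finger_gap']); print(R.from_rotvec(s['eef_rot']).as_matrix().round(3))
p=s['ee_pos']+.167*R.from_rotvec(s['eef_rot']).as_matrix()[:,1];print(p)
for q in([.6085,.0913,.038],[.6095,.0555,.038]):print(proj('w2',q))
```

```text
[-0.35  0.76  0.31  1.7  -0.32  0.73  0.14] [0.60781107 0.07828304 0.24564748] [ 0.23960625 -0.08263762  1.05540578] 0.06524260442599279
[[ 0.021  0.001  1.   ]
 [-1.     0.001  0.021]
 [-0.001 -1.     0.001]]
[0.60802111 0.0783942  0.07864765]
(np.float64(286.9366790777144), np.float64(232.02776795658653))
(np.float64(287.03677200521753), np.float64(294.2565150590227))
```

View pics/w2.png

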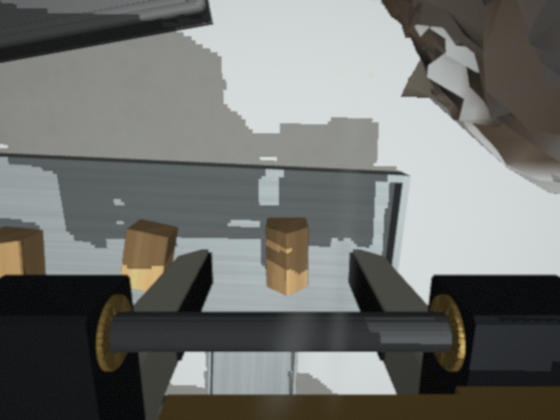

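Ridge at about (288, 235–293), which matches the prediction. Descend and grip.

Emit:
drive_tool(plan=[0.3, 0.15, -0.5, -1.5, 0, 0, 0, 0.3, 0, 0, -1.5, 0, 0, 0, 0.3, 0, 0, -1.5, 0, 0, 0, 0.3, 0, 0, -0.6, 0, 0, 0, 0.3, 0, 0, 0, 0, 0, 0, 0.3, 0, 0, 0, 0, 0, 0])

```text
clock: 3.08
ee_pos: [0.6096, 0.0727, 0.1954]
eef_rot: [-1.216, 1.193, -1.195]
contact_force: [-0.3, -0.3, 0.5]
finger_gap: 0.0651
```

Emit:
drive_tool(plan=[0.9, 0, 0, 0, 0, 0, 0, 0.9, 0, 0, 0, 0, 0, 0, 0.9, 0, 0, 0, 0, 0, 0, 0.9, 0, 0, 0, 0, 0, 0, 0.9, 0, 0, 0, 0, 0, 0])

```text
clock: 3.5
ee_pos: [0.6091, 0.0724, 0.1941]
eef_rot: [-1.218, 1.194, -1.195]
contact_force: [-0.8, -0.1, 0.1]
finger_gap: 0.0363
```

Emit:
drive_tool(plan=[0.9, 0, 0, 0, 0, 0, 0, 0.9, 0, 0, 0, 0, 0, 0, 0.9, 0, 0, 0, 0, 0, 0, 0.9, 0, 0, 0, 0, 0, 0, 0.9, 0, 0, 0, 0, 0, 0, 0.9, 0, 0, 0, 0, 0, 0])

```text
clock: 4.0
ee_pos: [0.609, 0.0724, 0.1938]
eef_rot: [-1.218, 1.195, -1.195]
contact_force: [-0.8, -0.5, 1.5]
finger_gap: 0.0239
```

Emit:
drive_tool(plan=[0.9, 0, 0, 2, 0, 0, 0, 0.9, 0, 0, 3.5, 0, 0, 0, 0.9, 0, 0, 4, 0, 0, 0, 0.9, -2.3, 3.4, 0, 0, 0, 0.02, 0.9, -2.3, 3.4, 0, 0, 0, 0.02, 0.9, -2.3, 3.4, 0, 0, 0, 0.02, 0.9, -2.3, 3.4, 0, 0, 0, 0.02, 0.9, -2.4, 3.5, 0, 0, 0, 0.02, 0.9, -2.4, 3.5, 0, 0, 0, 0.02, 0.9, 0, 0, 0, 0, 0, 0])

```text
clock: 4.83
ee_pos: [0.4634, 0.2867, 0.2879]
eef_rot: [-1.279, 1.101, -1.085]
contact_force: [-0.4, 0.5, -0.8]
finger_gap: 0.0238
```

Run:
```python
from h import *
snap('wrist','w3');snap('top','top3');s=get_state();print(s['joints'].round(2),s['ee_pos'],s['contact_force'],s['finger_gap']); print(R.from_rotvec(s['eef_rot']).as_matrix().round(3))
a=cv2.imread('pics/top3.png')[140:275,175:395]; cv2.imwrite('pics/top3z.png',cv2.resize(a,None,fx=3.6,fy=3.6,interpolation=cv2.INTER_CUBIC))
```

```text
[-0.79  0.62  0.32  1.87 -0.29  0.7  -0.15] [0.46833734 0.27942351 0.28853964] [ 0.85107293  0.02088434 -0.19797447] 0.02377241996451664
[[ 0.145 -0.001  0.989]
 [-0.989  0.001  0.145]
 [-0.001 -1.    -0.001]]
```

View pics/w3.png

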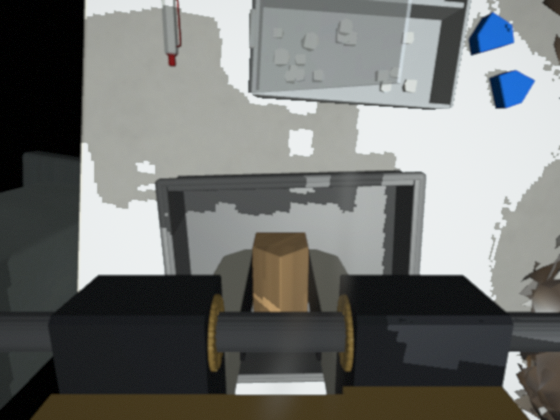

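View pics/top3z.png

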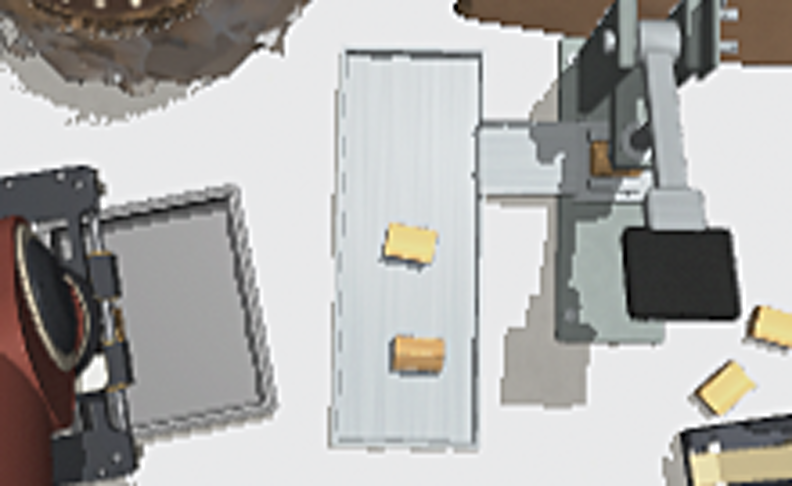

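House is held over the tote. The rim corners on the tote's left side are at (158,182) and (424,175). Checking the margins.

Run:
```python
from h import *
a=atz('w3',158,182,.042);b=atz('w3',424,175,.042);print(a,b,np.linalg.norm(a-b))
u=(b-a)/np.linalg.norm(b-a);v=np.array([-u[1],u[0],0]);c=(a+b)/2-v*.074;print('center',c,'yaw',np.arctan2(u[1],u[0]))
for p in([.468,.279,.04],[.478,.217,.04]):
  d=np.array(p)-c;print(d@u,d@v)
```

```text
[0.38112122 0.30799391 0.042     ] [0.54190318 0.33801449 0.042     ] 0.16356061058297386
center [0.47509446 0.25026135 0.042     ] yaw 0.18459057750679667
-0.0016991279998051399 0.029552565549715984
-0.0032487462773983316 -0.03322958703518471
```

Emit:
drive_tool(plan=[0.9, 0, 0, -3, 0, 0, 0, 0.9, 0, 0, -3, 0, 0, 0, 0.9, 0, 0, -2, 0, 0, 0, 0.9, 0, 0, -1.2, 0, 0, 0, 0.9, 0, 0, 0, 0, 0, 0, 0.9, 0, 0, 0, 0, 0, 0])

```text
clock: 5.43
ee_pos: [0.471, 0.2753, 0.1965]
eef_rot: [-1.272, 1.107, -1.109]
contact_force: [-0.4, 0.0, -0.3]
finger_gap: 0.0241
```

Emit:
drive_tool(plan=[0.5, 0, 0, 0, 0, 0, 0, 0.5, 0, 0, 0, 0, 0, 0, 0.5, 0, 0, 0, 0, 0, 0, 0.5, 0, 0, 0, 0, 0, 0, 0.5, 0, 0, 0, 0, 0, 0])

```text
clock: 5.85
ee_pos: [0.4699, 0.2772, 0.1973]
eef_rot: [-1.271, 1.105, -1.106]
contact_force: [0.6, 1.0, -0.2]
finger_gap: 0.0457
```

Emit:
drive_tool(plan=[0.5, 0, 0, 2, 0, 0, 0, 0.5, 0, 0, 4, 0, 0, 0, 0.5, 0, 0, 3.5, 0, 0, 0, 0.3, -0.4, -3.6, 0, 0, 0, -0.03, 0.3, -0.4, -3.6, 0, 0, 0, -0.03, 0.3, -0.4, -3.6, 0, 0, 0, -0.03, 0.3, -0.4, -3.6, 0, 0, 0, -0.03, 0.3, -0.4, -3.6, 0, 0, 0, -0.03, 0.3, -0.3, -3.6, 0, 0, 0, -0.03, 0.3, 0, 0, 0, 0, 0, 0])

```text
clock: 6.68
ee_pos: [0.4459, 0.0536, 0.2925]
eef_rot: [-1.186, 1.247, -1.252]
contact_force: [0.9, 0.4, 0.1]
finger_gap: 0.0652
```

Emit:
drive_tool(plan=[0.3, 0, 0, 0, 0, 0, 0, 0.3, 0, 0, 0, 0, 0, 0])

```text
clock: 6.85
ee_pos: [0.447, 0.0616, 0.292]
eef_rot: [-1.189, 1.239, -1.238]
contact_force: [0.6, 0.3, 0.0]
finger_gap: 0.0655
```

Run:
```python
from h import *
snap('wrist','w4');snap('top','top4');s=get_state();print(s['joints'].round(2),s['ee_pos'],s['contact_force'],s['finger_gap']); print(R.from_rotvec(s['eef_rot']).as_matrix().round(3))
for q in([.4465,.0785,.038],[.4455,.0445,.038]):print(proj('w4',q))
a=cv2.imread('pics/top4.png')[140:275,175:395]; cv2.imwrite('pics/top4z.png',cv2.resize(a,None,fx=3.6,fy=3.6,interpolation=cv2.INTER_CUBIC))
```

```text
[-0.43  0.51  0.35  2.12 -0.32  0.57  0.11] [0.44699163 0.06272794 0.29173881] [-0.75381073  0.10807782  0.14009758] 0.06504416648641644
[[-0.037  0.     0.999]
 [-0.999  0.001 -0.037]
 [-0.001 -1.     0.   ]]
(np.float64(280.26632933522717), np.float64(203.45252919167612))
(np.float64(280.7783355654316), np.float64(252.90243279426505))
```

View pics/w4.png

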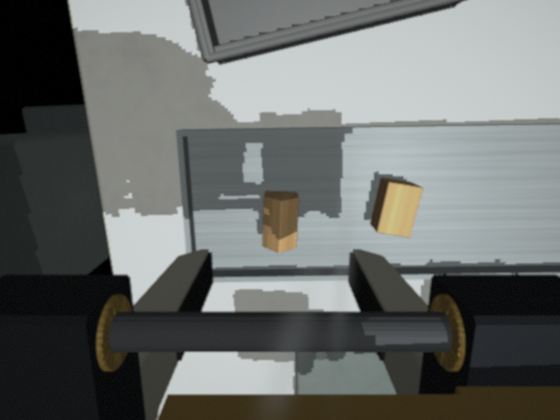

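View pics/top4z.png

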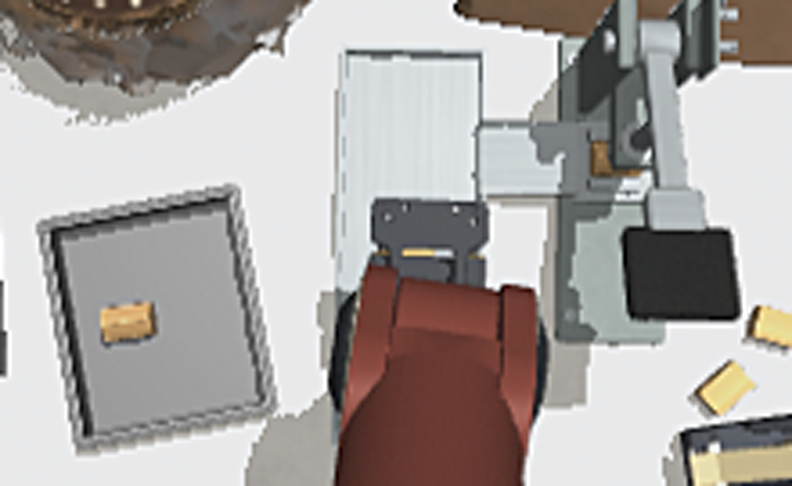

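First house is standing in the tote. The near house's ridge is at (281, 203–252), as predicted. Descend and grip.

Emit:
drive_tool(plan=[0.3, 0, -0.1, -3, 0, 0, 0, 0.3, 0, 0, -3, 0, 0, 0, 0.3, 0, 0, -2, 0, 0, 0, 0.3, 0, 0, -1.2, 0, 0, 0, 0.3, 0, 0, -0.5, 0, 0, 0, 0.3, 0, 0, 0, 0, 0, 0, 0.3, 0, 0, 0, 0, 0, 0])

```text
clock: 7.53
ee_pos: [0.4471, 0.0609, 0.1949]
eef_rot: [-1.19, 1.238, -1.238]
contact_force: [0.8, -0.3, 0.2]
finger_gap: 0.0651
```

Emit:
drive_tool(plan=[0.9, 0, 0, 0, 0, 0, 0, 0.9, 0, 0, 0, 0, 0, 0, 0.9, 0, 0, 0, 0, 0, 0, 0.9, 0, 0, 0, 0, 0, 0, 0.9, 0, 0, 0, 0, 0, 0, 0.9, 0, 0, 0, 0, 0, 0, 0.9, 0, 0, 0, 0, 0, 0, 0.9, 0, 0, 0, 0, 0, 0, 0.9, 0, 0, 0, 0, 0, 0, 0.9, 0, 0, 0, 0, 0, 0])

```text
clock: 8.37
ee_pos: [0.4469, 0.0601, 0.1949]
eef_rot: [-1.19, 1.239, -1.239]
contact_force: [-0.5, 0.3, 2.7]
finger_gap: 0.024
```

Emit:
drive_tool(plan=[0.9, 0, 0, 2, 0, 0, 0, 0.9, 0, 0, 4, 0, 0, 0, 0.9, 0, 0, 3.5, 0, 0, 0, 0.9, 0.6, 3.1, 0, 0, 0, 0.03, 0.9, 0.7, 3.1, 0, 0, 0, 0.03, 0.9, 0.7, 3.1, 0, 0, 0, 0.03, 0.9, 0.7, 3.2, 0, 0, 0, 0.03, 0.9, 0.6, 3.2, 0, 0, 0, 0.03, 0.9, 0, 0, 0, 0, 0, 0, 0.9, 0, 0, 0, 0, 0, 0])

```text
clock: 9.2
ee_pos: [0.4794, 0.2194, 0.2891]
eef_rot: [-1.261, 1.125, -1.124]
contact_force: [0.5, -0.3, -0.3]
finger_gap: 0.0239
```

Run:
```python
from h import *
snap('wrist','w5');s=get_state();print(s['joints'].round(2),s['ee_pos'],s['contact_force'],s['finger_gap']); print(R.from_rotvec(s['eef_rot']).as_matrix().round(3))
```

```text
[-0.69  0.6   0.34  1.92 -0.31  0.68 -0.05] [0.47944484 0.21735161 0.2892111 ] [-0.3034038   0.15673054 -1.06331221] 0.023954420663724444
[[ 0.111 -0.001  0.994]
 [-0.994 -0.001  0.111]
 [ 0.001 -1.    -0.001]]
```

View pics/w5.png

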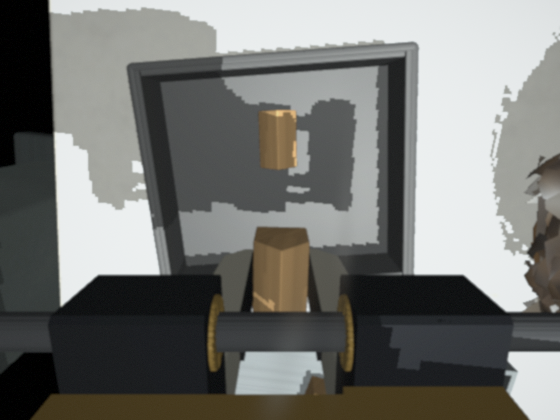

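First house is upright at (278,138) in the tote and the held one is over the other half. Lower and release.

Emit:
drive_tool(plan=[0.9, 0, 0, -3, 0, 0, 0, 0.9, 0, 0, -3, 0, 0, 0, 0.9, 0, 0, -2, 0, 0, 0, 0.9, 0, 0, -1.2, 0, 0, 0, 0.9, 0, 0, 0, 0, 0, 0, 0.9, 0, 0, 0, 0, 0, 0])

```text
clock: 9.75
ee_pos: [0.4799, 0.2154, 0.1975]
eef_rot: [-1.26, 1.13, -1.131]
contact_force: [0.1, -0.2, 0.3]
finger_gap: 0.0237
```

Emit:
drive_tool(plan=[0.5, 0, 0, 0, 0, 0, 0, 0.5, 0, 0, 0, 0, 0, 0, 0.5, 0, 0, 0, 0, 0, 0, 0.5, 0, 0, 0, 0, 0, 0, 0.5, 0, 0, 0, 0, 0, 0, 0.5, 0, 0, 2, 0, 0, 0, 0.5, 0, 0, 4, 0, 0, 0, 0.5, 0, 0, 4, 0, 0, 0, 0.5, 0, 0, 4, 0, 0, 0, 0.5, 0, 0, 4, 0, 0, 0])

```text
clock: 10.58
ee_pos: [0.4793, 0.217, 0.3798]
eef_rot: [-1.259, 1.128, -1.128]
contact_force: [1.3, 0.0, -0.4]
finger_gap: 0.0465
```

Emit:
drive_tool(plan=[1, 0, 0, 4, 0, 0, 0, 1, 0, 0, 4, 0, 0, 0, 1, 0, 0, 4, 0, 0, 0, 1, 0, 0, 3.5, 0, 0, 0, 1, 0, 0, 0, 0, 0, 0, 1, 0, 0, 0, 0, 0, 0])

```text
clock: 11.08
ee_pos: [0.4797, 0.2168, 0.5348]
eef_rot: [-1.254, 1.126, -1.128]
contact_force: [0.0, 1.0, -0.9]
finger_gap: 0.0111
```

Run:
```python
from h import *
snap('top','top6');snap('scene','sc6');snap('wrist','w6');s=get_state();print(s['joints'].round(2),s['ee_pos'],s['contact_force'],s['finger_gap'])
a=cv2.imread('pics/top6.png')[120:280,175:415]; cv2.imwrite('pics/top6z.png',cv2.resize(a,None,fx=3.3,fy=3.3,interpolation=cv2.INTER_CUBIC))
a=cv2.imread('pics/sc6.png')[175:305,230:400]; cv2.imwrite('pics/sc6z.png',cv2.resize(a,None,fx=4.5,fy=4.5,interpolation=cv2.INTER_CUBIC))
```

```text
[-0.79  0.34  0.46  1.58 -0.16  1.27 -0.19] [0.47932911 0.21724616 0.53102386] [-0.31583949 -0.12568902  0.01632343] 0.001490950579736561
```

View pics/top6z.png

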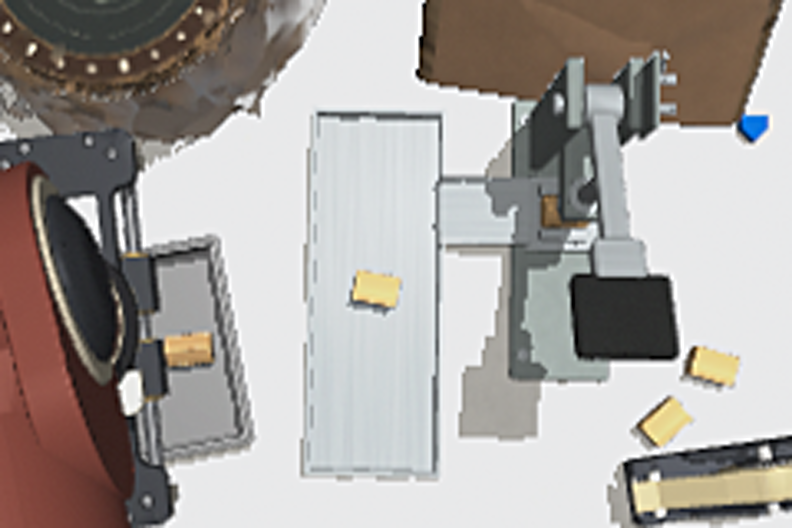

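View pics/sc6z.png

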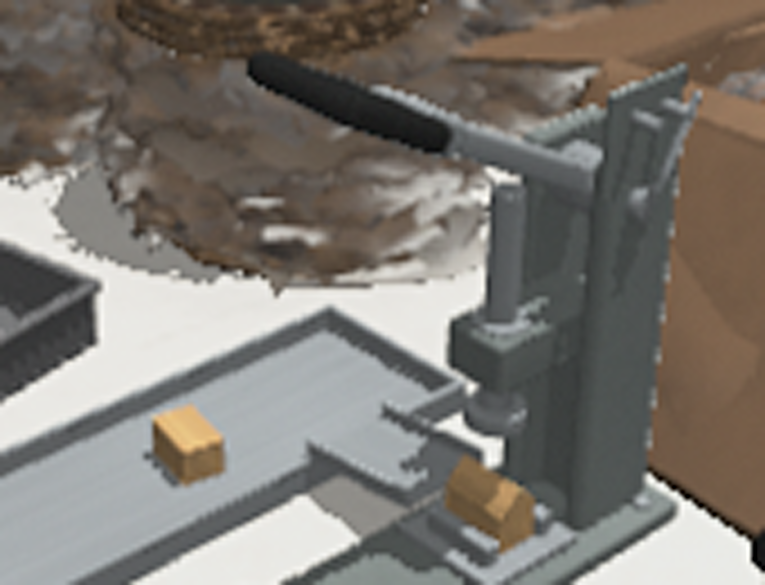

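View pics/w6.png

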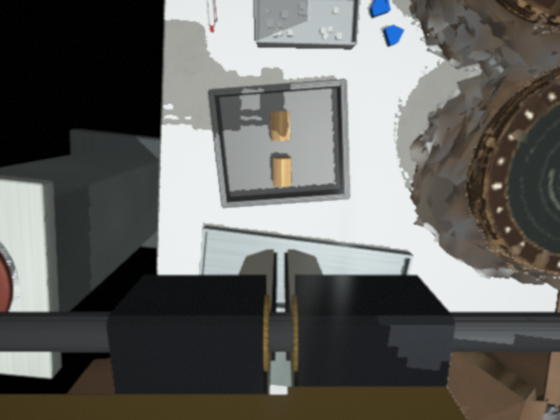

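Both houses are in the tote at (280,125) and (282,171), and the block is in the tray. Next, the pad corners.

Run:
```python
from h import *
T=lambda x,y:('top6',(x+.5)/3.3-.5+175,(y+.5)/3.3-.5+120)
S=lambda x,y:('sc6',(x+.5)/4.5-.5+230,(y+.5)/4.5-.5+175)
c={n:atz(*T(*p),z) for n,p,z in(('BL',(573,276),.259),('BR',(669,273),.259),('FR',(679,358),.2875),('FL',(580,357),.2875))}
for k,v in c.items():print(k,v.round(4))
print('w',np.linalg.norm(c['BL']-c['BR']),np.linalg.norm(c['FL']-c['FR']),'len',np.linalg.norm(c['BL']-c['FL']),'mid',sum(c.values())/4)
print('pivot top',atz(*T(605,97),.19))
print('FL tri',tri(T(580,357),S(255,62)), 'BR tri', tri(T(669,274),S(447,140)))
print(tri(T(625,316),S(350,97)))
```

```text
BL [ 0.521 -0.053  0.259]
BR [ 0.5227 -0.1136  0.259 ]
FR [ 0.4689 -0.1117  0.2875]
FL [ 0.4697 -0.0517  0.2875]
w 0.0605721343736937 0.060011481861473606 len 0.058656868587092535 mid [ 0.49558036 -0.08251553  0.27325   ]
pivot top [ 0.64936486 -0.08861604  0.19      ]
FL tri (array([ 0.47074211, -0.0535363 ,  0.28122128]), [np.float64(0.001184051341049603), np.float64(0.001184051341049672)]) BR tri (array([ 0.52063322, -0.11309793,  0.2539199 ]), [np.float64(0.0023884764612509117), np.float64(0.0023884764612509147)])
(array([ 0.49501219, -0.08301185,  0.26923971]), [np.float64(0.0003084749503517711), np.float64(0.0003084749503517277)])
```

Emit:
drive_tool(plan=[1, 0.1, -3.4, 0, 0, 0, -0.01, 1, 0.1, -3.3, 0, 0, 0, -0.01, 1, 0.1, -3.3, 0, 0, 0, -0.01, 1, 0.1, -3.3, 0, 0, 0, -0.01, 1, 0.1, -3.3, 0, 0, 0, -0.01, 1, 0.1, -3.3, 0, 0, 0, -0.01, 1, 0.1, -3.3, 0, 0, 0, -0.01, 1, 0.2, -3.4, 0, 0, 0, -0.01, 1, 0.2, -3.4, 0, 0, 0, -0.01, 1, 0, 0, 0, 0, 0, 0])

```text
clock: 12.07
ee_pos: [0.4894, -0.0903, 0.5316]
eef_rot: [-1.218, 1.205, -1.207]
contact_force: [-0.3, -0.2, -0.4]
finger_gap: 0.0003
```

Emit:
drive_tool(plan=[1, 0, 0, -1, 0, 0, 0, 1, 0, 0, 0, 0, 0, 0, 1, 0, 0, 0, 0, 0, 0])

```text
clock: 12.32
ee_pos: [0.4907, -0.0823, 0.5211]
eef_rot: [-1.221, 1.198, -1.192]
contact_force: [1.0, 0.7, -0.6]
finger_gap: 0.0004
```

Run:
```python
from h import *
snap('scene','sc7');snap('wrist','w7');s=get_state();print(s['joints'].round(2),s['ee_pos'],s['contact_force'],s['finger_gap']); M=R.from_rotvec(s['eef_rot']).as_matrix();print((s['ee_pos']+.186*M[:,1]).round(4))
a=cv2.imread('pics/sc7.png')[100:305,200:420]; cv2.imwrite('pics/sc7z.png',cv2.resize(a,None,fx=2.9,fy=2.9,interpolation=cv2.INTER_CUBIC))
```

```text
[-0.31  0.31  0.6   1.67 -0.18  1.22  0.35] [ 0.49096686 -0.08214663  0.52220196] [0.48365858 0.39398621 1.12263802] 0.00040467384026763854
[ 0.4907 -0.0821  0.3362]
```

View pics/sc7z.png

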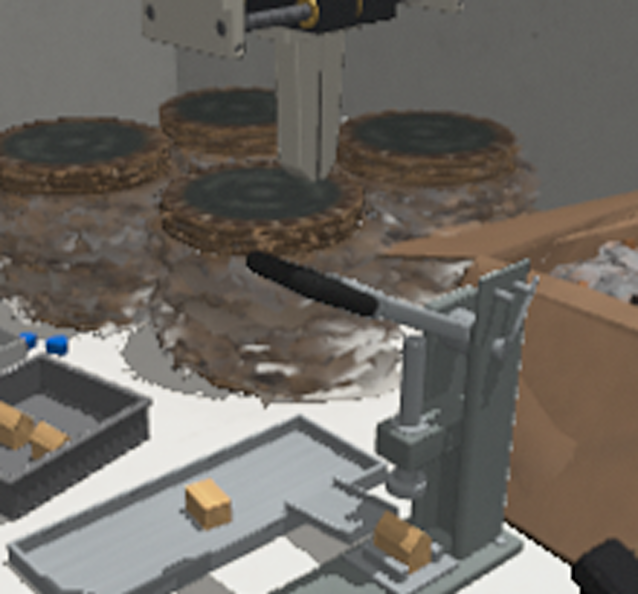

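View pics/w7.png

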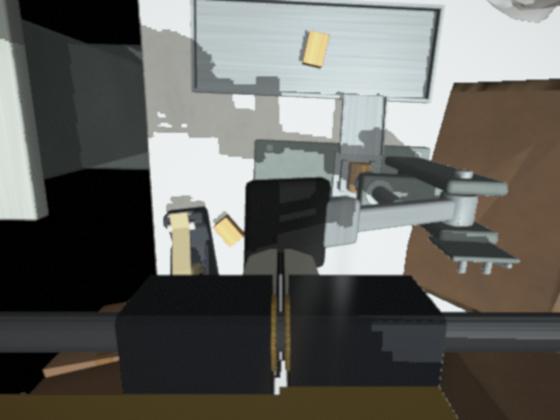

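Fingers are above the pad, clear by about 5 cm. Descend to near contact, watching the force.

Emit:
drive_tool(plan=[1, 0, 0, -2, 0, 0, 0, 1, 0, 0, -1.5, 0, 0, 0, 1, 0, 0, -1, 0, 0, 0, 1, 0, 0, -1, 0, 0, 0, 1, 0, 0, -1, 0, 0, 0, 1, 0, 0, 0, 0, 0, 0])

```text
clock: 12.92
ee_pos: [0.4913, -0.0825, 0.4569]
eef_rot: [-1.219, 1.194, -1.195]
contact_force: [1.5, -0.7, 3.3]
finger_gap: 0.0002
```

Emit:
drive_tool(plan=[1, -0.1, 0, -0.6, 0, 0, 0, 1, -0.1, 0, -0.6, 0, 0, 0, 1, -0.1, 0, -0.6, 0, 0, 0, 1, 0, 0, 0, 0, 0, 0, 1, 0, 0, 0, 0, 0, 0])

```text
clock: 13.33
ee_pos: [0.4881, -0.083, 0.4408]
eef_rot: [-1.217, 1.193, -1.196]
contact_force: [0.2, 0.5, 5.5]
finger_gap: 0.0004
```

Run:
```python
from h import *
snap('scene','sc8');s=get_state();print(s['ee_pos'],s['contact_force'],s['finger_gap'])
a=cv2.imread('pics/sc8.png')[100:305,200:420]; cv2.imwrite('pics/sc8z.png',cv2.resize(a,None,fx=2.9,fy=2.9,interpolation=cv2.INTER_CUBIC))
```

```text
[ 0.48814833 -0.08304614  0.44102063] [ 0.30305205 -0.20307058  5.1621767 ] 0.0005645117794808662
```

View pics/sc8z.png

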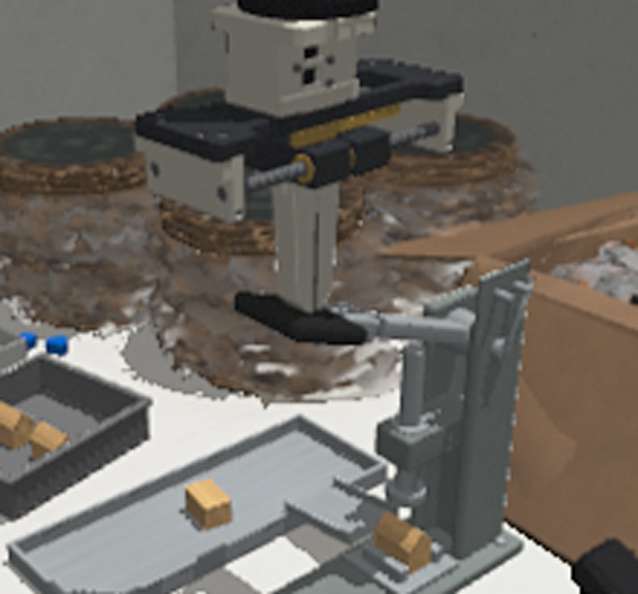

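Contact made at about 5 N and the lever is moving. Continue.

Emit:
drive_tool(plan=[1, -0.1, 0, -0.6, 0, 0, 0, 1, -0.1, 0, -0.6, 0, 0, 0, 1, -0.1, 0, -0.6, 0, 0, 0, 1, -0.1, 0, -0.6, 0, 0, 0, 1, -0.1, 0, -0.6, 0, 0, 0, 1, -0.1, 0, -0.6, 0, 0, 0, 1, -0.1, 0, -0.6, 0, 0, 0, 1, -0.1, 0, -0.6, 0, 0, 0, 1, 0, 0, -0.6, 0, 0, 0, 1, 0, 0, 0, 0, 0, 0])

```text
clock: 14.22
ee_pos: [0.4786, -0.0831, 0.386]
eef_rot: [-1.221, 1.199, -1.192]
contact_force: [-4.3, 0.3, 10.1]
finger_gap: 0.0005
```

Emit:
drive_tool(plan=[1, 0, 0, -0.4, 0, 0, 0, 1, 0, 0, 0, 0, 0, 0, 1, 0, 0, 0, 0, 0, 0])

```text
clock: 14.47
ee_pos: [0.4785, -0.0832, 0.3826]
eef_rot: [-1.22, 1.199, -1.192]
contact_force: [-4.7, 0.7, 10.6]
finger_gap: 0.0006
```

Run:
```python
from h import *
snap('scene','sc9');snap('top','top9');s=get_state();print(s['ee_pos'],s['contact_force'],s['finger_gap']); M=R.from_rotvec(s['eef_rot']).as_matrix();print((s['ee_pos']+.186*M[:,1]).round(4))
a=cv2.imread('pics/sc9.png')[150:250,270:400]; cv2.imwrite('pics/sc9z.png',cv2.resize(a,None,fx=6,fy=6,interpolation=cv2.INTER_CUBIC))
```

```text
[ 0.47848856 -0.08319326  0.38268515] [-5.2807827   0.45994079  9.52100371] 0.0006146969139158652
[ 0.4777 -0.0829  0.1967]
```

View pics/sc9z.png

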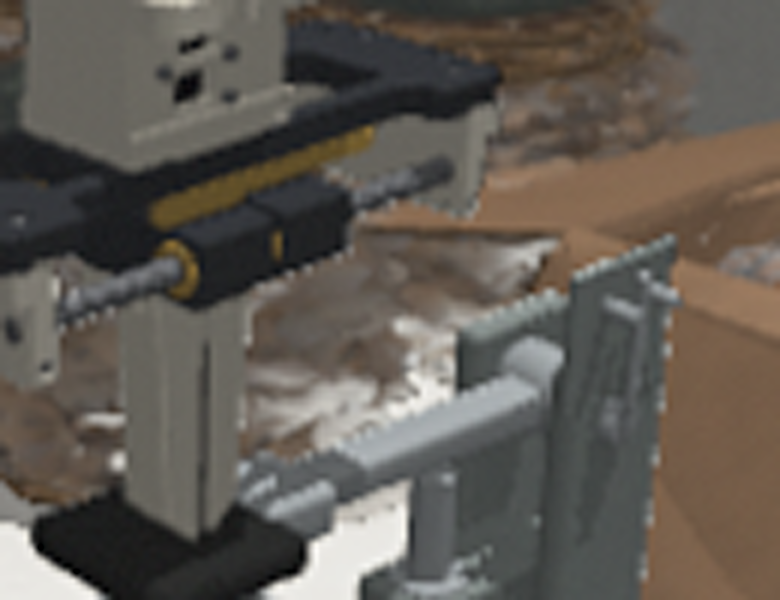

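View pics/top9.png

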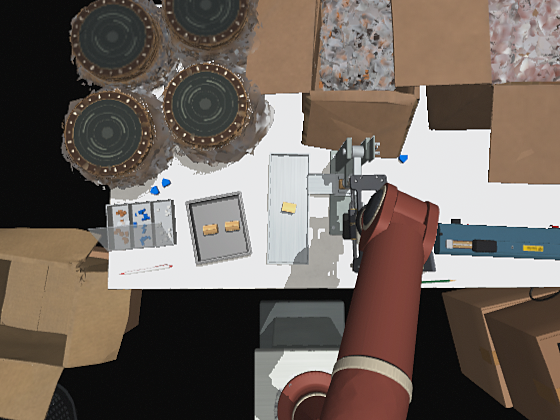

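Tip is about 4 mm above level with 9.5 N on the pad. One more small step.

Emit:
drive_tool(plan=[1, 0, 0, -0.2, 0, 0, 0, 1, 0, 0, -0.2, 0, 0, 0, 1, 0, 0, 0, 0, 0, 0, 1, 0, 0, 0, 0, 0, 0, 1, 0, 0, 0, 0, 0, 0, 1, 0, 0, 0, 0, 0, 0, 1, 0, 0, 0, 0, 0, 0, 1, 0, 0, 0, 0, 0, 0, 1, 0, 0, 0, 0, 0, 0, 1, 0, 0, 0, 0, 0, 0])

```text
clock: 15.4
ee_pos: [0.4784, -0.0832, 0.3788]
eef_rot: [-1.22, 1.199, -1.192]
contact_force: [-5.9, 1.4, 10.5]
finger_gap: 0.0006
```

Run:
```python
from h import *
snap('scene','sc10');s=get_state();print(s['ee_pos'],s['contact_force'],s['finger_gap'],abs(s['dq']).max()); M=R.from_rotvec(s['eef_rot']).as_matrix();print((s['ee_pos']+.186*M[:,1]).round(4))
a=cv2.imread('pics/sc10.png')
for phi in(-.08,0,.08):  # project pad corners (front L, front R, back R) for lever angle above level
  out=[]
  for al,yy in((.2,.032),(.2,-.032),(.14,-.032)):
    out.append(tuple(np.round(proj('sc10',[.642-al*np.cos(phi)+.007*np.sin(phi),-.083+yy,.185+al*np.sin(phi)+.007*np.cos(phi)]),1)))
  print(phi,out)
cv2.imwrite('pics/sc10z.png',cv2.resize(a[185:265,265:400],None,fx=5.9,fy=5.9,interpolation=cv2.INTER_CUBIC))
```

```text
[ 0.47838505 -0.08320579  0.37875108] [-5.2230167   1.03763446 10.78910885] 0.00018164048631194617 0.001319930097454737
[ 0.4775 -0.0829  0.1928]
-0.08 [(np.float64(273.2), np.float64(246.2)), (np.float64(297.3), np.float64(260.9)), (np.float64(322.2), np.float64(246.2))]
0 [(np.float64(273.0), np.float64(238.5)), (np.float64(297.3), np.float64(252.8)), (np.float64(322.4), np.float64(240.7))]
0.08 [(np.float64(273.3), np.float64(230.4)), (np.float64(297.8), np.float64(244.4)), (np.float64(323.0), np.float64(234.9))]
```

View pics/sc10z.png

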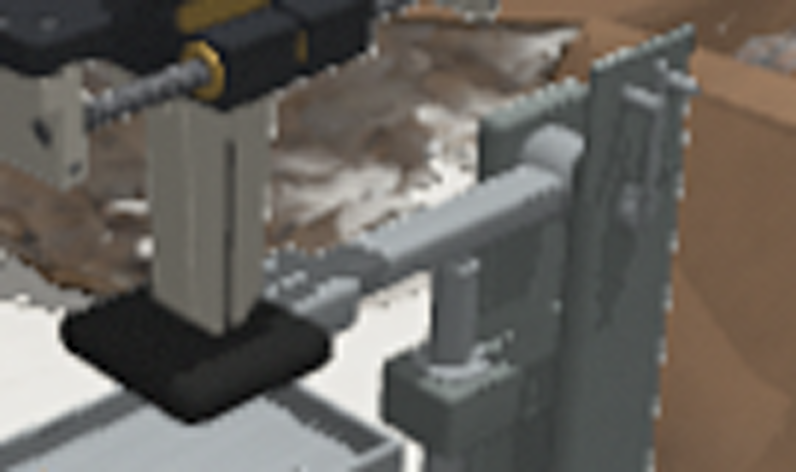

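Pad corners at about (277,239), (297,251) and (320,243) match the level prediction: (273,238), (297,253) and (322,241). The pointer looks upright between the pegs. Handing in.

Run:
```python
from station import job_done,get_state
print(job_done()); s=get_state(); print(s['clock'],s['ee_pos'],s['contact_force'])
```

```text
the job is handed in; nothing more can be done
None
the job is handed in; nothing more can be done
```

The two roofed houses are in the grey tote, the roofless block is still in the tray, and the gripper is holding the press lever level. I handed the job in at about 15.5 s on the robot's clock. The hand-in gives no verdict.

- **Tote and tray:** the last overhead picture, taken just before the final 4 mm push, shows both houses in the tote and the block in the tray. The lever was still up when the second house was let go.
- **Lever:** the fingertips ended at z = 0.193 m, against 0.192 m for level. They pushed down on the pad with 10–11 N, and the arm was still.
- **Level check:** the pad corners in the scene picture match the positions I calculated for a level lever to within about 2–4 pixels; 0.08 rad would shift them about 6–8 pixels up or down. The pointer looked upright between its pegs, but it was too small in the picture to measure.
- **Disagreements:** two-view heights of the house ridges and the pad came out about 2–8 mm below the stated values, because I read the pixels by eye. The other checks agreed with the stated sizes, and both grips closed on 24 mm.
- **Sideways force:** about 5 N of sideways friction at the fingertips remained while holding the lever.

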